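# Hold the recovery button through the test fixture's lid

## Robot

A 7-joint arm with a two-finger parallel gripper is mounted at the origin on the work surface. World frame = base frame: x ahead of the robot, y to its left, z up, the work surface at z = 0. Lengths are in m, angles in degrees, forces in N, time in s.
With the tool pointing down it reaches from about 0.425 to 0.95 m from the base axis. Payload 16.7 kg.
Tool frame: the origin (TCP) lies midway between the tips of the shut fingers; the grasp point (between the pads) lies 19 mm behind it; z points along the fingers, y is the direction in which the jaws open and shut (so a half turn about z gives the same grasp; the last joint's range is limited). The gripper opens to 94 mm and grips with 3 to 60 N. Pads are 16 mm wide; open, the fingers measure 119 mm over their backs; the gripper's body (75 mm by 177 mm) begins 78 mm behind the grasp point.
Start: joints at [59.444, 24.414, 4.234, 92.017, -1.954, 63.644, -3.845], TCP at [0.253, -0.626, 0.205] pointing down, gripper open.
Joint ranges: [-163.25, 163.25], [-28.42, 122.38], [-70.27, 78.77], [12.13, 141.07], [-58.53, 238.53], [9.26, 117.41], [-156.51, 156.51]. Speed limits (degrees/s): [108.29, 108.29, 136.94, 136.94, 172.46, 172.46, 172.46].

## Interface

Orientations are given as a 3x3 rotation matrix whose columns are the frame's x, y, z axes.
In Python, from workcell import monitor, cams, arm gives the robot as it stands.
- The arm moves only by the tool play_rows, never from a script. Its argument "rows" is a list of rows, each a list of 5 numbers: the shift along the tool's x, y, z in mm, then the turn about the tool's z in degrees, then the opening, from 0 (shut) to 1 (fully open). A call has 1 to 5 rows; each row is the pose to reach, as a shift and turn from the pose commanded when the call began, along the tool's axes at that moment; what a row does not reach only later rows make up. A row lasts 1/10 s, in which the tool goes at most 50 mm and 8.59 degrees, less where a joint would pass 70% of its speed; a pose out of reach is approached as far as the arm can. A call with a gripper value outside its range is refused whole. The fingers move at their own pace and stop on an object; "newtons" is the grip in N (left out, the last holds). Time passes only in rows, so rows that repeat a pose let the fingers close. It gives the time, the measured TCP pose, the force and the opening at its end, in the units of the state.
- monitor.read_state(): the state, without advancing time (a new reading comes with each control period).
- cams.read_camera(name): name is "scene" or "top" or "wrist"; returns the picture (400x640x3 uint8, blue, green, red); there is no depth.
- cams.camera_info(name): a dict with "fx", "fy", "cx", "cy" (pixels), "world_from_camera" (4x4, takes a point from camera to world coordinates); the wrist camera has in their place "T_tool_cam" (4x4, takes a point from camera to tool coordinates, whose origin is the TCP and whose axes are the flange's). Camera axes: x right, y down, z forward; pixel columns grow to the right and rows downward; lengths in m; the calibration is good to about 2 mm. A picture is of the moment at which its call begins: read the wrist's pose just before it. camera_info takes no time and is no camera call.
- arm.job_done(): hands the job in, once; it reports no verdict.
The state is a dict: "time_s": time; "qpos": joint angles; "joint_vel": joint speeds; "effort": joint torques, N m; "ee_pos": TCP position; "eef_rot": TCP orientation; "force": force on the tool from outside, world axes, zero at the start; "wrist_torque": the same for the moment, N m; "gripper_width": finger opening in m.
Only numpy, scipy, OpenCV 4.12 (cv2) and the standard library are available. Lean on these libraries where they do the work, as an engineer would, in place of code of your own. Each camera call takes 0.05 s, during which the arm holds its last target.

## Task

Shut the clear lid of the board test fixture, then take the stylus from its stand, reach it down through the red-ringed hole in the lid and press the red recovery button on the board fully down. Finish while still holding the stylus in the gripper and the button down (the board is being flashed, so do not let go); leave the blue button alone and do not push about or knock over the bottle, the solder reel, the parts tray or the screwdriver.

Things in the scene. Friction and masses are not known exactly. Their poses are not given: they have to be found in the camera images.
- fixture: Board test fixture, fixed to the bench: a dark box with an aluminium rim, 240 (x) x 220 (y) x 65 mm high, with a black circuit board in a sunken nest in its top. Origin: centre of its underside on the bench; its x axis points from the front (lid tab, signal lamps) to the rear (hinge), z up. Its place and yaw vary.
- lid (a joint): Angle of the fixture's lid in rad: 0 is shut (flat on the rim), it grows as the front edge swings up about the hinge at the rear; it starts part open at 0.5 to 0.9. Lid: aluminium frame 200 x 190 x 12 mm round a clear 8 mm window with two holes, 0.4 kg, on a stiff friction hinge: it stays at any angle and about 5 N pushed down on its front tab closes it.
- lid_hinge (a point): Point on the lid's hinge axis, in the plane of the lid's underside; 100 mm behind the fixture's centre and 67 mm above the bench. The axis lies along the fixture's y. This frame turns with the lid: its x axis points from tab to hinge, z out of the lid's upper face.
- lid_tab (a point): Middle of the top face of the black push tab (80 mm wide, standing 33 mm out from the frame, 10 mm thick) at the front edge of the lid, 217 mm from the hinge axis and 10 mm above the lid's underside. Turns with the lid (z out of the lid's upper face). When shut this face is 77 mm above the bench.
- recovery_port (a point): Centre of the red-ringed round hole, 10 mm across with a 2 mm chamfer, through the 8 mm lid window; the point lies in the window's upper face and moves with the lid. With the lid shut it is straight above the red button, 75 mm above the bench, at 35 mm forward and 35 mm to +y of the fixture's centre.
- reset_port (a point): The same kind of hole with a blue ring, above the blue reset button, 35 mm forward and 35 mm to -y of the fixture's centre. Not to be used.
- recovery_switch (a joint): Travel of the red recovery button in m: 0 released, 0.004 fully down. Spring button: it starts to move at 1.5 N, and fully down takes 5 N; it springs back when let go.
- recovery_top (a point): Centre of the top of the red button (10 mm across); 64 mm above the bench when released, 11 mm below the upper face of the shut lid's window.
- reset_switch (a joint): Travel of the blue reset button in m, like the red one (0 released, 0.004 down). It must stay released.
- stylus: Push stylus, 135 mm long: white and black round handle 12 mm across with two red bands, taking up the upper 99 mm, a 6 mm cone, and a blunt steel tip 4.4 mm across and 30 mm long. About 45 g. Starts upright, tip down, in the stand. Origin: end of the tip; z runs along the stylus to the handle's end.
- stylus_tip (a point): End of the stylus's steel tip (the stylus's origin and axes).
- stylus_end (a point): Other end of the stylus: middle of the handle's flat top, 135 mm from the tip.
- stand: Stylus stand fixed to the bench: dark disc 76 mm across, 10 mm thick, with an upright aluminium tube (24 mm outside, 13.6 mm bore) up to 66 mm above the bench. The tip rests on the disc, so 79 mm of handle stands clear above the tube, up to 145 mm above the bench; lift it straight up by 60 mm to free it. Origin: centre of the underside. It stands to the left or to the right of the fixture.
- bottle: Bystander: blue bottle, 54 mm across, 130 mm high, on the other side of the fixture from the stand. Origin: centre of its underside.
- reel: Bystander: solder reel standing on its flange, 58 mm across, 45 mm high. Origin: centre of its underside.
- tray: Bystander: dark open parts tray, 100 x 70 x 25 mm, with brass standoffs. Origin: centre of its underside.
- driver: Bystander: yellow-handled screwdriver, 150 mm long, lying on the bench. Origin: on its underside.

How it is judged:
By the outcome, as a careful person would: the job done as asked, in the order asked, and still so for the second after the job is handed in, while the arm keeps its last pose, push and grip.
It also fails if it takes over 54 s, if anything falls off the work surface, if the arm or the gripper's body presses on something with over 40 N, if the wrist force passes 120 N, or if a joint passes its speed limit or range.

## Working session

There is one attempt and no reset: what is moved stays moved. The work goes in short steps, Python scripts to look and compute and a tool call to move; the robot and the scene stay as the last step left them, time stands still between calls to the robot, and variables do not carry over. Pictures are saved under pics/ and viewed, and the job is handed in when it is done.

Besides the shell and the picture viewer there is one more tool, called as name([rows], argument=value, ...), one row to a line, values as JSON. play_rows: Moves the arm, as the interface text tells. Its arguments: {"type":"object","properties":{"rows":{"type":"array","items":{"type":"array","items":{"type":"number"}}},"newtons":{"type":"number"}},"required":["rows"]}

```bash
mkdir -p pics; ls
python3 - <<'E'
from workcell import monitor, cams, arm
import cv2,numpy as np
np.set_printoptions(precision=4,suppress=True)
s=monitor.read_state();print({k:np.round(v,4).tolist() for k,v in s.items()})
for n in("scene","top","wrist"):
    cv2.imwrite(f"pics/a_{n}.png",cams.read_camera(n));print(n,cams.camera_info(n))
E
```

```text
pics
{'time_s': 0.0, 'qpos': [59.4422, 24.4483, 4.2302, 92.051, -1.953, 63.642, -3.8442], 'joint_vel': [-0.0064, -0.0432, 0.1169, -0.0756, 0.0046, -0.0166, -0.0553], 'effort': [0.0016, -93.5857, 3.667, -45.4191, -0.0488, 0.0204, -0.0], 'ee_pos': [0.2526, -0.6255, 0.2048], 'eef_rot': [[0.9272, 0.3745, -0.0005], [0.3745, -0.9272, 0.0011], [-0.0001, -0.0012, -1.0]], 'force': [-0.2085, -0.3821, -0.4823], 'wrist_torque': [0.0163, -0.0394, -0.0061], 'gripper_width': 0.0941}
scene {'fx': 391.8859540673317, 'fy': 391.8859540673317, 'cx': 324.91047218100914, 'cy': 200.52624440396764, 'world_from_camera': array([[ 0.7984,  0.4672, -0.3798,  0.9664],
       [ 0.6019, -0.6039,  0.5225, -0.6412],
       [ 0.0148, -0.6458, -0.7634,  0.9173],
       [ 0.    ,  0.    ,  0.    ,  1.    ]])}
top {'fx': 367.1476783958215, 'fy': 367.1476783958215, 'cx': 319.9558729978654, 'cy': 192.7492065874304, 'world_from_camera': array([[ 0.0034, -0.9862,  0.1654,  0.4179],
       [-1.    , -0.0022,  0.0072, -0.0636],
       [-0.0068, -0.1655, -0.9862,  1.062 ],
       [ 0.    ,  0.    ,  0.    ,  1.    ]])}
wrist {'fx': 334.49438990638333, 'fy': 334.49438990638333, 'cx': 323.17704626108105, 'cy': 196.5399642812753, 'T_tool_cam': array([[ 0.0007, -0.9674, -0.2532,  0.0723],
       [ 1.    ,  0.001 , -0.0012,  0.0009],
       [ 0.0014, -0.2532,  0.9674, -0.179 ],
       [ 0.    ,  0.    ,  0.    ,  1.    ]])}
```

View pics/a_scene.png

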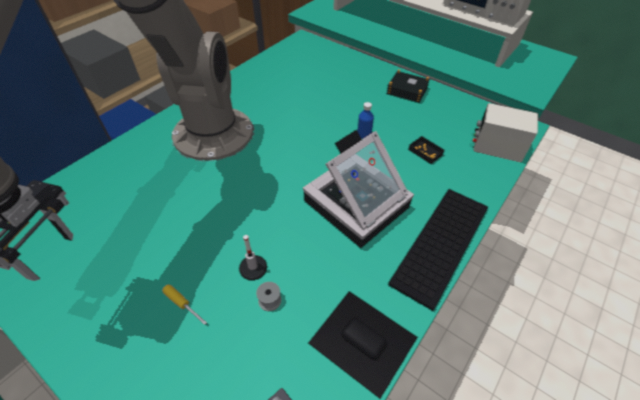

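View pics/a_top.png

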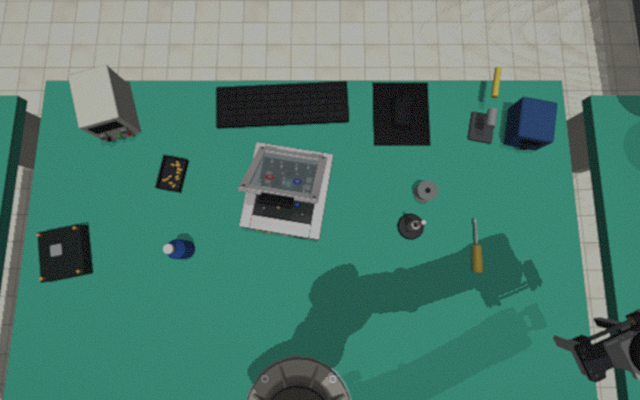

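View pics/a_wrist.png

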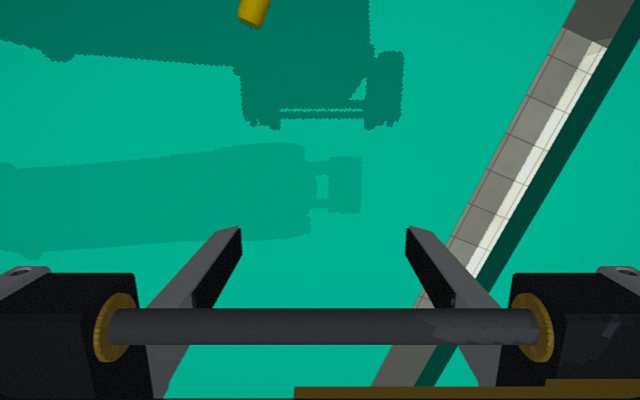

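The pictures show the fixture at top-view pixel (287,195) with the lid part open, and the stand with the stylus at (411,226). The reel is at (425,190), the driver at (477,250), the bottle at (180,250) and the tray at (172,173). I'll zoom in next to measure.

```bash
cat > h.py <<'E'
from workcell import monitor, cams, arm
import cv2,numpy as np
np.set_printoptions(precision=4,suppress=True)
def ray(n,uv,st=None):
    c=cams.camera_info(n)
    if n=="wrist":
        s=st or monitor.read_state();T=np.eye(4);T[:3,:3]=s['eef_rot'];T[:3,3]=s['ee_pos'];T=T@c['T_tool_cam']
    else:T=c['world_from_camera']
    d=T[:3,:3]@np.array([(uv[0]-c['cx'])/c['fx'],(uv[1]-c['cy'])/c['fy'],1]);return T[:3,3],d/np.linalg.norm(d)
def plane(n,uv,z,st=None):
    o,d=ray(n,uv,st);return o+d*(z-o[2])/d[2]
def two(a,b):
    (o1,d1),(o2,d2)=a,b
    t=np.linalg.lstsq(np.c_[d1,-d2],o2-o1,rcond=None)[0];p,q=o1+d1*t[0],o2+d2*t[1];return (p+q)/2,np.linalg.norm(p-q)
def proj(n,p,st=None):
    c=cams.camera_info(n)
    if n=="wrist":
        s=st or monitor.read_state();T=np.eye(4);T[:3,:3]=s['eef_rot'];T[:3,3]=s['ee_pos'];T=T@c['T_tool_cam']
    else:T=c['world_from_camera']
    q=np.linalg.inv(T)@np.r_[p,1];return np.array([c['fx']*q[0]/q[2]+c['cx'],c['fy']*q[1]/q[2]+c['cy']])
def crop(im,x0,y0,w,h,k,name):
    cv2.imwrite(name,cv2.resize(im[y0:y0+h,x0:x0+w],None,fx=k,fy=k,interpolation=cv2.INTER_CUBIC))
E
python3 - <<'E'
from h import *
t=cv2.imread("pics/a_top.png");s=cv2.imread("pics/a_scene.png")
crop(t,230,135,110,110,5,"pics/b1.png");crop(t,380,165,70,80,7,"pics/b2.png")
crop(s,295,125,130,120,5,"pics/b3.png");crop(s,225,225,70,85,7,"pics/b4.png")
E
```

```text
(no output)
```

View pics/b1.png

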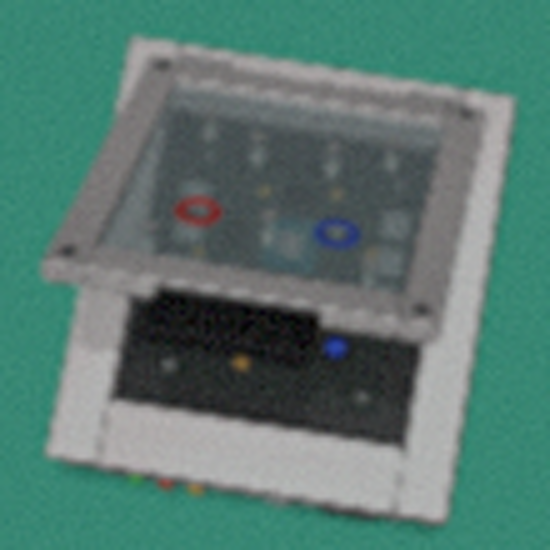

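View pics/b2.png

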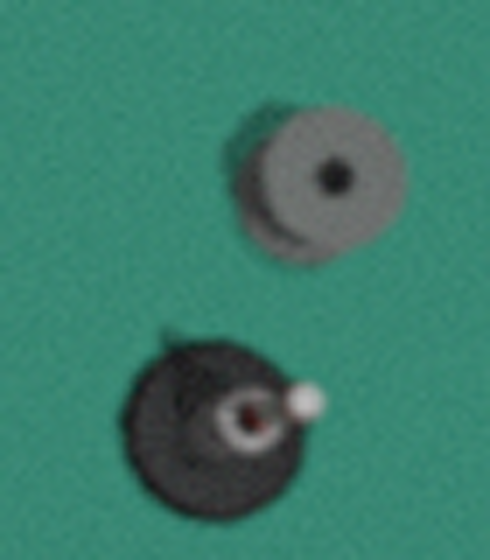

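View pics/b3.png

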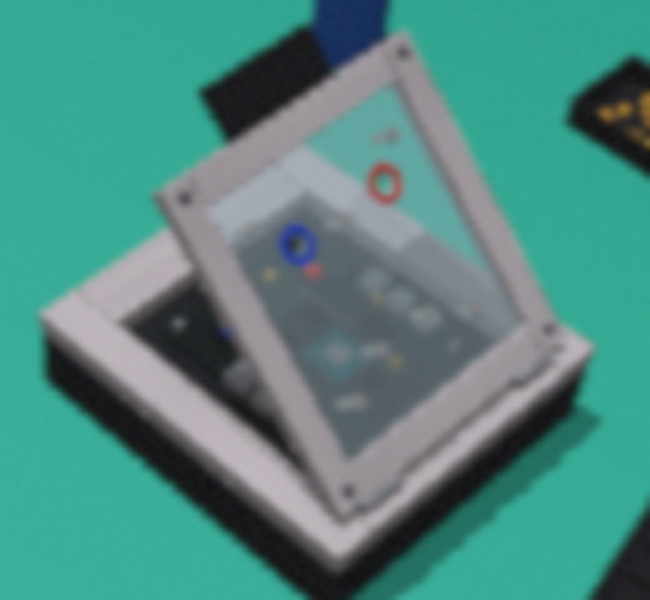

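View pics/b4.png

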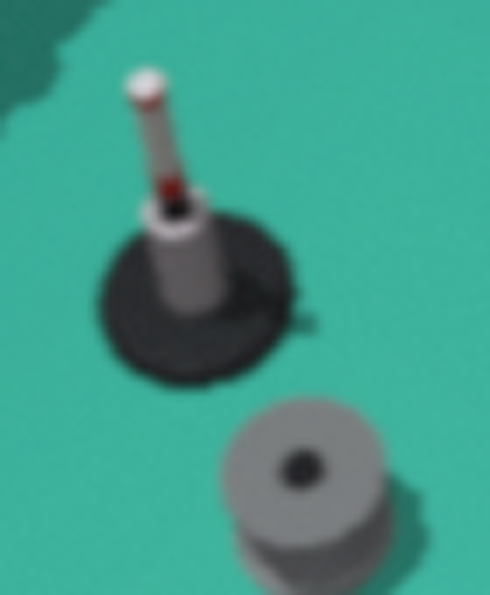

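Run:
```python
from h import *
T=lambda x,y:((x+.5)/5-.5+230,(y+.5)/5-.5+135)
S=lambda x,y:((x+.5)/5-.5+295,(y+.5)/5-.5+125)
T2=lambda x,y:((x+.5)/7-.5+380,(y+.5)/7-.5+165)
S2=lambda x,y:((x+.5)/7-.5+225,(y+.5)/7-.5+225)
C={}
for k,p in dict(RL=(133,38),RR=(516,97),FR=(446,520),FL=(48,456)).items():
    C[k]=plane("top",T(*p),.065);print(k,C[k])
for k,p in dict(FR=(42,316),RR=(340,575),RL=(592,350)).items():print('scene',k,plane("scene",S(*p),.065))
c=sum(C.values())/4;xa=(C['RL']+C['RR']-C['FL']-C['FR']);ya=(C['RL']+C['FL']-C['RR']-C['FR'])
print('c',c,np.degrees(np.arctan2(xa[1],xa[0])),np.degrees(np.arctan2(-ya[0],ya[1])),np.linalg.norm(xa)/2,np.linalg.norm(ya)/2)
for k,a,b in [('red',(198,210),(385,184)),('blue',(337,233),(297,245)),('FLscrew',(67,249),(403,52)),('FRscrew',(421,311),(184,198)),('RRscrew',(466,113),(348,491)),('RLscrew',(161,64),(548,328))]:
    print(k,*two(ray("top",T(*a)),ray("scene",S(*b))))
print('end',plane("top",T2(306,402),.145),plane("scene",S2(147,84),.145),two(ray("top",T2(306,402)),ray("scene",S2(147,84))))
print('tube',plane("top",T2(251,419),.066),plane("scene",S2(177,212),.066))
print('disc',plane("top",T2(212,430),.01),plane("scene",S2(197,299),.01))
print('reel',plane("top",T2(334,176),.045),'bottle',plane("top",(168,250),.13),'tray',plane("top",(172,173),.02),'drv',plane("top",(474,220),.01),plane("top",(478,270),.01))
```

```text
RL [0.7294 0.1241 0.065 ]
RR [ 0.6953 -0.0919  0.065 ]
FR [ 0.4597 -0.0536  0.065 ]
FL [0.4936 0.1628 0.065 ]
scene FR [ 0.4623 -0.0582  0.065 ]
scene RR [ 0.702  -0.1047  0.065 ]
scene RL [0.7309 0.1164 0.065 ]
c [0.5945 0.0354 0.065 ] -9.2748211447271 -8.925686593373092 0.23880136282394585 0.21886034965858817
red [0.6084 0.0693 0.1619] 0.003159474213886721
blue [ 0.5968 -0.0005  0.1629] 0.0027743120403702585
FLscrew [0.5799 0.1246 0.2047] 0.003842226181375155
FRscrew [ 0.5513 -0.0435  0.2038] 0.002089024442525415
RRscrew [ 0.6809 -0.0649  0.0798] 0.0029254863850871953
RLscrew [0.7081 0.1039 0.0803] 0.00395825368473312
end [ 0.4983 -0.3149  0.145 ] [ 0.5003 -0.3185  0.145 ] (array([ 0.4983, -0.3164,  0.1409]), np.float64(0.0011778090519376312))
tube [ 0.4986 -0.315   0.066 ] [ 0.501  -0.3194  0.066 ]
disc [ 0.4986 -0.3131  0.01  ] [ 0.5032 -0.3215  0.01  ]
reel [ 0.5978 -0.3574  0.045 ] bottle [0.4274 0.325  0.13  ] tray [0.65   0.3751 0.02  ] drv [ 0.5163 -0.497   0.01  ] [ 0.3762 -0.4989  0.01  ]
```

Fixture centre is about (0.5945, 0.0354), yaw about -9.1°, and the lid is at about 43.6°, so the tab top sits at about (0.545, 0.044, 0.224). I'm heading above it with the gripper closed.

play_rows([
  [0,0,-50,0,0],
  [30,-30,-90,0,0],
  [65,-63,-95,0,0],
  [100,-97,-95,0,0],
  [135,-131,-95,0,0],
], newtons=20)

```text
time_s: 0.65
ee_pos: [0.3282, -0.4546, 0.3008]
eef_rot: [[0.927, 0.374, 0.0], [0.374, -0.927, -0.001], [0.0, 0.001, -1.0]]
force: [0.8, -0.4, 0.1]
gripper_width: 0.0577
```

play_rows([
  [35,-34,0,0,0],
  [70,-68,0,0,0],
  [105,-102,0,0,0],
  [140,-136,0,0,0],
  [175,-170,0,0,0],
])

```text
time_s: 1.15
ee_pos: [0.4267, -0.2312, 0.3006]
eef_rot: [[0.927, 0.374, 0.0], [0.374, -0.927, -0.0], [0.0, 0.0, -1.0]]
force: [0.7, -0.3, 0.1]
gripper_width: 0.0173
```

play_rows([
  [35,-34,0,0,0],
  [70,-68,0,0,0],
  [105,-102,0,0,0],
  [140,-136,0,0,0],
  [175,-170,0,0,0],
])

```text
time_s: 1.65
ee_pos: [0.5254, -0.0081, 0.3006]
eef_rot: [[0.927, 0.374, 0.0], [0.374, -0.927, -0.0], [0.0, 0.0, -1.0]]
force: [0.4, -0.9, 0.6]
gripper_width: 0.0007
```

play_rows([
  [20,-22,0,8,0],
  [37,-40,0,16,0],
  [37,-40,0,24,0],
  [37,-40,0,31,0],
  [37,-40,0,31,0],
])

```text
time_s: 2.15
ee_pos: [0.5442, 0.0411, 0.3003]
eef_rot: [[0.987, -0.159, -0.0], [-0.159, -0.987, -0.0], [-0.0, 0.0, -1.0]]
force: [0.9, -0.7, 0.0]
gripper_width: 0.0005
```

Run:
```python
from h import *
s=monitor.read_state();print(s['ee_pos'],s['eef_rot'])
cv2.imwrite("pics/c_w.png",cams.read_camera("wrist"))
```

```text
[0.5442 0.0411 0.3003] [[ 0.9873 -0.1586 -0.0004]
 [-0.1586 -0.9873 -0.    ]
 [-0.0004  0.0001 -1.    ]]
```

View pics/c_w.png

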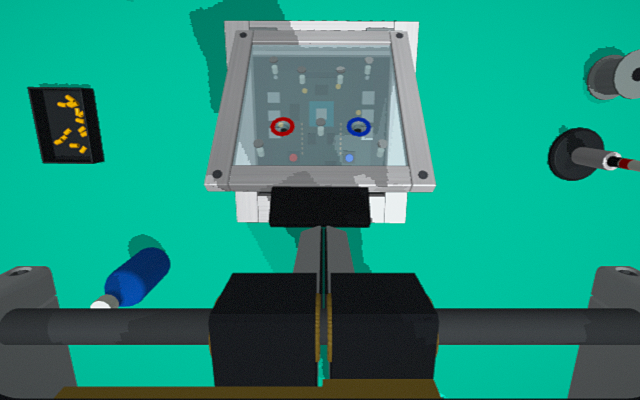

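The fingertips at (322,228) sit over the tab (rows 188-227), well centred. I'm now following the lid arc downward.

play_rows([
  [0,0,40,0,0],
  [0,0,66,0,0],
  [-6,0,78,0,0],
  [-12,0,88,0,0],
  [-21,0,100,0,0],
])

```text
time_s: 2.7
ee_pos: [0.5238, 0.0443, 0.2011]
eef_rot: [[0.988, -0.155, 0.002], [-0.155, -0.988, 0.0], [0.002, -0.0, -1.0]]
force: [1.4, -0.6, 2.6]
gripper_width: 0.0004
```

play_rows([
  [-6,0,10,0,0],
  [-12,0,20,0,0],
  [-17,0,29,0,0],
  [-21,0,37,0,0],
  [-25,0,45,0,0],
])

```text
time_s: 3.2
ee_pos: [0.4988, 0.0482, 0.155]
eef_rot: [[0.988, -0.157, 0.0], [-0.157, -0.988, 0.0], [0.0, -0.0, -1.0]]
force: [0.2, 1.6, 1.6]
gripper_width: 0.0004
```

play_rows([
  [-5,0,10,0,0],
  [-9,0,20,0,0],
  [-12,0,32,0,0],
  [-15,0,44,0,0],
  [-17,0,53,0,0],
])

```text
time_s: 3.7
ee_pos: [0.4816, 0.0508, 0.1012]
eef_rot: [[0.988, -0.157, -0.001], [-0.157, -0.988, 0.0], [-0.001, 0.0, -1.0]]
force: [0.8, -0.9, 0.9]
gripper_width: 0.0002
```

play_rows([
  [-1,0,6,0,0],
  [-2,0,12,0,0],
  [-2,0,18,0,0],
  [-3,0,22,0,0],
  [-3,0,24,0,0],
])

```text
time_s: 4.2
ee_pos: [0.4791, 0.0513, 0.0782]
eef_rot: [[0.988, -0.157, -0.0], [-0.157, -0.988, 0.0], [-0.0, -0.0, -1.0]]
force: [0.0, -0.1, 1.3]
gripper_width: 0.0004
```

play_rows([
  [0,0,1,0,0],
  [0,0,2,0,0],
  [0,0,3,0,0],
])

```text
time_s: 4.5
ee_pos: [0.4794, 0.0513, 0.0768]
eef_rot: [[0.988, -0.157, 0.0], [-0.157, -0.988, -0.001], [0.0, 0.0, -1.0]]
force: [-15.6, -2.2, 47.9]
gripper_width: 0.0006
```

Run:
```python
from h import *
s=monitor.read_state();print(s['ee_pos'],s['force'])
cv2.imwrite("pics/d_w.png",cams.read_camera("wrist"))
```

```text
[0.4794 0.0513 0.0768] [-15.6243  -2.1726  47.9339]
```

View pics/d_w.png

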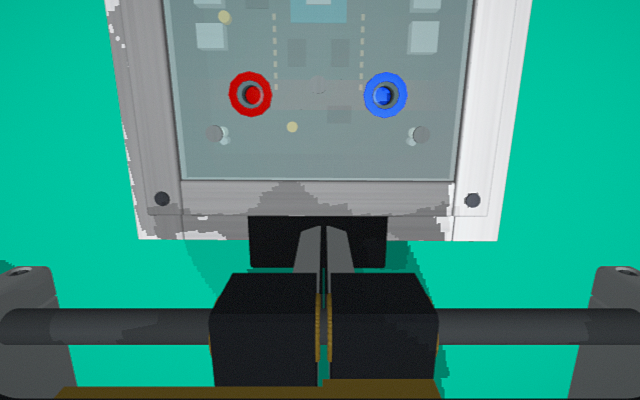

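The lid looks shut flat, with the red ring at (250,94) and its button visible inside. The push peaked at 48 N, so I'm backing off and measuring the port.

play_rows([
  [0,0,-5,0,0],
  [0,0,-20,0,0],
  [0,0,-60,0,0],
  [0,0,-100,0,0],
  [0,0,-100,0,0],
])

```text
time_s: 5.05
ee_pos: [0.4818, 0.0519, 0.1804]
eef_rot: [[0.988, -0.157, 0.007], [-0.157, -0.988, 0.001], [0.007, -0.002, -1.0]]
force: [0.3, -0.8, -0.5]
gripper_width: 0.0006
```

```bash
cat > ring.py <<'E'
from h import *
def rings(im,st,cam="wrist"):
    hsv=cv2.cvtColor(im,cv2.COLOR_BGR2HSV)
    for nm,rg in (('red',[((0,140,90),(8,255,255)),((172,140,90),(180,255,255))]),('blue',[((110,140,90),(130,255,255))])):
        m=sum(cv2.inRange(hsv,a,b) for a,b in rg)
        cs=[c for c in cv2.findContours(m,cv2.RETR_EXTERNAL,cv2.CHAIN_APPROX_NONE)[0] if cv2.contourArea(c)>30]
        for c in cs:
            if len(c)>=5:
                e=cv2.fitEllipse(c);print(nm,np.round(e[0],1),np.round(e[1],1),plane(cam,e[0],.075,st),'z64',plane(cam,e[0],.064,st))
E
python3 - <<'E'
from ring import *
st=dict(ee_pos=np.array([.4794,.0513,.0768]),eef_rot=np.array([[.988,-.157,0],[-.157,-.988,-.0005],[0,0,-1.]]))
rings(cv2.imread("pics/d_w.png"),st)
s=monitor.read_state();print(s['ee_pos'],s['force']);im=cams.read_camera("wrist");cv2.imwrite("pics/e_w.png",im);rings(im,s)
im=cams.read_camera("top");cv2.imwrite("pics/e_t.png",im);rings(im,s,"top")
E
```

```text
red [249.8  93.8] [41.5 44.7] [0.5646 0.0752 0.075 ] z64 [0.5654 0.0774 0.064 ]
blue [385.2  94.5] [42.1 45.1] [0.5533 0.006  0.075 ] z64 [0.5534 0.004  0.064 ]
[0.4818 0.0519 0.1804] [ 0.3169 -0.8011 -0.5436]
red [278.2 103.5] [25.9 27.3] [0.5643 0.0754 0.075 ] z64 [0.5647 0.0768 0.064 ]
blue [363.5 103.9] [25.8 27.6] [0.553  0.0063 0.075 ] z64 [0.5531 0.005  0.064 ]
blue [177.5 250.4] [11.6 17.2] [0.4268 0.3224 0.075 ] z64 [0.4269 0.3267 0.064 ]
```

View pics/e_w.png

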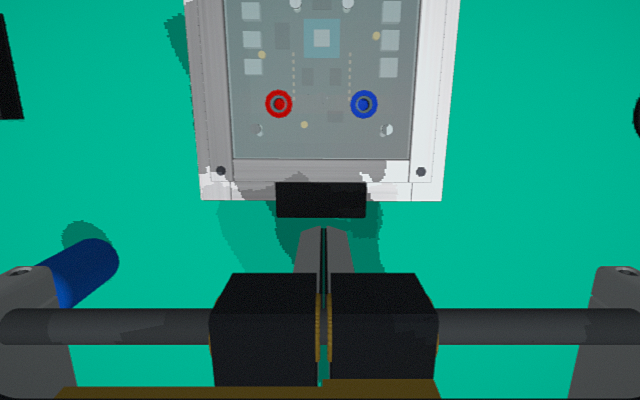

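View pics/e_t.png

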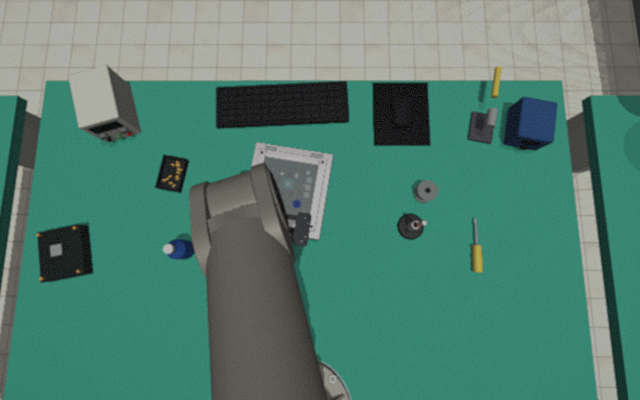

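The lid stays flat and the ring spacing measures 70 mm, so it is shut. The port is at about (0.5645, 0.0753). Next is the stylus.

play_rows([
  [0,20,-40,0,1],
  [10,65,-45,0,1],
  [20,110,-45,0,1],
  [30,155,-45,0,1],
  [40,200,-45,0,1],
])

```text
time_s: 5.65
ee_pos: [0.4865, -0.1543, 0.2194]
eef_rot: [[0.988, -0.157, -0.001], [-0.157, -0.988, 0.0], [-0.001, 0.0, -1.0]]
force: [1.1, 0.1, -0.1]
gripper_width: 0.037
```

play_rows([
  [10,45,0,0,1],
  [20,90,0,0,1],
  [30,135,0,0,1],
  [37,159,0,0,1],
  [37,159,0,0,1],
])

```text
time_s: 6.15
ee_pos: [0.4977, -0.319, 0.2184]
eef_rot: [[0.987, -0.161, -0.003], [-0.161, -0.987, 0.0], [-0.003, 0.0, -1.0]]
force: [0.1, 0.6, 0.6]
gripper_width: 0.077
```

Run:
```python
from h import *
s=monitor.read_state();print(s['ee_pos'],s['gripper_width'],s['qpos'])
cv2.imwrite("pics/f_w.png",cams.read_camera("wrist"))
for z in(.145,.066):print(proj("wrist",(.4985,-.316,z),s))
```

```text
[ 0.4977 -0.319   0.2184] 0.07701907248808804 [ 33.9525  16.4235  -9.2372 101.6403   2.9904  62.3149 -75.5955]
[317.959  204.0607]
[319.1982 182.3742]
```

View pics/f_w.png

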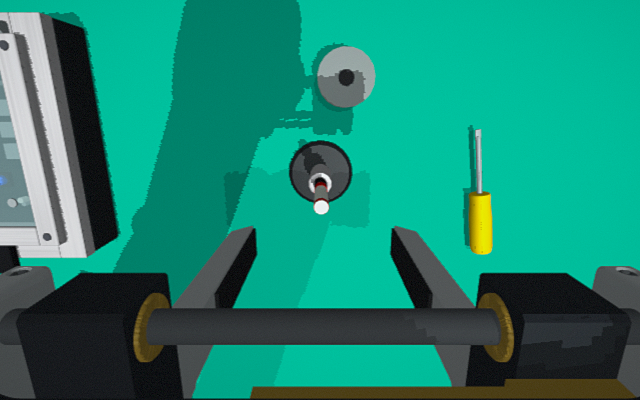

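Run:
```python
from h import *
im=cv2.imread("pics/f_w.png");s=monitor.read_state();print(s['ee_pos'])
sub=im[195:216,305:336].astype(int);m=(sub.min(2)>200).astype(np.uint8)
mo=cv2.moments(m,True);uv=(mo['m10']/mo['m00']+305,mo['m01']/mo['m00']+195);print(uv,mo['m00'])
e=plane("wrist",uv,.145,s);R=s['eef_rot']
t=plane("wrist",(320.3,184),.066,s)
print(e,t,'tool delta mm',1000*R.T@(e-s['ee_pos']),1000*R.T@(t-s['ee_pos']))
```

```text
[ 0.498  -0.3165  0.2185]
(321.06164383561645, 206.8904109589041) 146.0
[ 0.4961 -0.3155  0.145 ] [ 0.497  -0.3142  0.066 ] tool delta mm [-1.7999 -0.6294 73.5493] [ -0.9537  -1.9566 152.5483]
```

Run:
```python
from h import *
s=monitor.read_state();im=cams.read_camera("wrist");print(s['ee_pos'],s['gripper_width'])
cv2.imwrite("pics/g_w.png",im)
sub=im[190:220,300:341].astype(int);m=(sub.min(2)>200).astype(np.uint8)
mo=cv2.moments(m,True);uv=(mo['m10']/mo['m00']+300,mo['m01']/mo['m00']+190);print(uv,mo['m00'])
e=plane("wrist",uv,.145,s);R=s['eef_rot']
print(e,'tool delta mm',1000*R.T@(e-s['ee_pos']))
crop(im,270,130,100,90,6,"pics/g_c.png")
```

```text
[ 0.498  -0.3165  0.2185] 0.08055582822201358
(324.11333333333334, 206.59333333333333) 150.0
[ 0.496  -0.3179  0.145 ] tool delta mm [-1.5554  1.771  73.5468]
```

View pics/g_c.png

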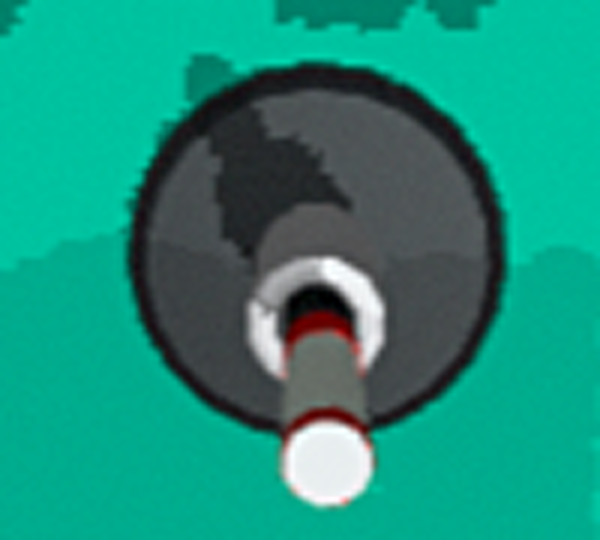

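The stylus end is centred at (324,207), about 1.6 mm back and 1.8 mm toward +y of the tool axis. I'm descending so the grasp point ends up near 105 mm from the tip.

play_rows([
  [-2,2,0,0,1],
  [-2,2,25,0,1],
  [-2,2,55,0,1],
  [-2,2,85,0,1],
  [-2,2,110,0,1],
])

```text
time_s: 6.75
ee_pos: [0.4963, -0.3156, 0.1091]
eef_rot: [[0.988, -0.155, -0.001], [-0.155, -0.988, 0.001], [-0.001, -0.0, -1.0]]
force: [-1.2, -0.4, -0.3]
gripper_width: 0.0941
```

play_rows([
  [0,0,12,0,1],
  [0,0,22,0,1],
  [0,0,22,0,1],
])

```text
time_s: 7.05
ee_pos: [0.4965, -0.3165, 0.088]
eef_rot: [[0.988, -0.156, -0.001], [-0.156, -0.988, 0.001], [-0.001, -0.0, -1.0]]
force: [-0.4, -0.4, 0.7]
gripper_width: 0.0941
```

Run:
```python
from h import *
s=monitor.read_state();im=cams.read_camera("wrist");print(s['ee_pos'],s['gripper_width'],s['force'])
cv2.imwrite("pics/i_w.png",im)
```

```text
[ 0.4965 -0.3165  0.088 ] 0.09411396294627754 [-0.4467 -0.3876  0.6511]
```

View pics/i_w.png

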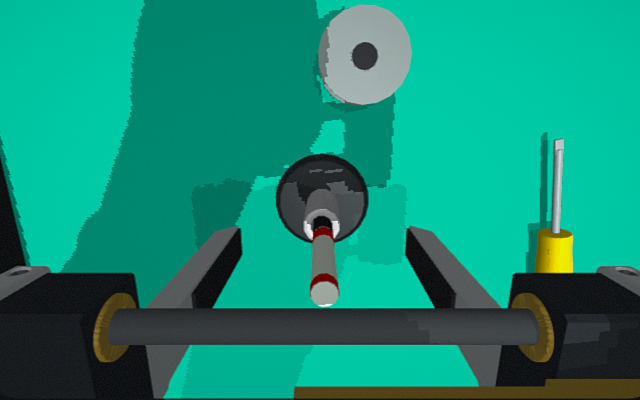

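Run:
```python
from h import *
s=monitor.read_state();print(s['ee_pos'])
p=np.array(s['ee_pos'])
print(plane("wrist",(323.5,293),.145,s))
for z in(.145,.107,.088,.066):print(z,proj("wrist",(p[0],p[1],z),s))
```

```text
[ 0.4969 -0.3168  0.0889]
[ 0.4964 -0.3181  0.145 ]
0.145 [320.3744 292.2675]
0.107 [321.0336 253.5443]
0.088 [321.2688 239.7277]
0.066 [321.4907 226.6971]
```

play_rows([
  [0,1,0,0,0],
  [0,1,0,0,0],
  [0,1,0,0,0],
  [0,1,0,0,0],
  [0,1,0,0,0],
], newtons=15)

```text
time_s: 7.6
ee_pos: [0.4966, -0.3181, 0.0887]
eef_rot: [[0.988, -0.157, 0.0], [-0.157, -0.988, -0.0], [0.0, 0.0, -1.0]]
force: [0.7, -0.3, -0.4]
gripper_width: 0.0572
```

play_rows([
  [0,0,0,0,0],
  [0,0,0,0,0],
  [0,0,0,0,0],
  [0,0,0,0,0],
  [0,0,0,0,0],
], newtons=15)

```text
time_s: 8.1
ee_pos: [0.4965, -0.318, 0.0885]
eef_rot: [[0.988, -0.157, -0.0], [-0.157, -0.988, 0.0], [-0.0, -0.0, -1.0]]
force: [0.2, -0.2, 0.3]
gripper_width: 0.0176
```

play_rows([
  [0,0,0,0,0],
  [0,0,0,0,0],
], newtons=35)

```text
time_s: 8.3
ee_pos: [0.4969, -0.3166, 0.0883]
eef_rot: [[0.988, -0.156, 0.0], [-0.156, -0.988, 0.002], [-0.0, -0.002, -1.0]]
force: [1.4, 5.2, 1.0]
gripper_width: 0.0116
```

Gripped at 11.6 mm width with the tip about 78 mm below the TCP. I'm lifting straight up.

play_rows([
  [0,-1,-5,0,0],
  [0,-1,-20,0,0],
  [0,-1,-40,0,0],
  [0,-1,-60,0,0],
  [0,-1,-80,0,0],
], newtons=45)

```text
time_s: 8.8
ee_pos: [0.4966, -0.3175, 0.1706]
eef_rot: [[0.988, -0.157, 0.001], [-0.157, -0.988, -0.001], [0.001, 0.001, -1.0]]
force: [-0.1, 0.4, -0.8]
gripper_width: 0.0116
```

play_rows([
  [0,0,-30,0,0],
  [0,0,-50,0,0],
  [0,0,-50,0,0],
])

```text
time_s: 9.1
ee_pos: [0.4978, -0.3181, 0.2227]
eef_rot: [[0.988, -0.157, 0.005], [-0.157, -0.988, -0.003], [0.005, 0.002, -1.0]]
force: [0.4, -0.3, -0.2]
gripper_width: 0.0115
```

Run:
```python
from h import *
s=monitor.read_state();im=cams.read_camera("wrist");print(s['ee_pos'],s['gripper_width'],s['force'])
cv2.imwrite("pics/j_w.png",im)
p=np.array(s['ee_pos']);
for d in (0,.0783,.0783-.03):print(d,proj("wrist",p-[0,0,d],s))
a=cams.read_camera("top");b=cams.read_camera("scene")
for n,i in(("top",a),("scene",b)):
    uv=proj(n,p-[0,0,.04]);print(n,uv,proj(n,p-[0,0,.0783]));x,y=int(uv[0])-45,int(uv[1])-45
    print(x,y);crop(i,x,y,90,90,6,f"pics/j_{n}.png")
```

```text
[ 0.4978 -0.3181  0.2227] 0.011474683220894105 [ 0.4203 -0.2774 -0.1699]
0 [321.2595 240.2957]
0.0783 [321.6777 203.509 ]
0.048299999999999996 [321.5489 214.8387]
top [428.9216 220.852 ] [424.534  222.2327]
383 175
scene [242.6441 226.567 ] [244.9747 236.1004]
197 181
```

View pics/j_w.png

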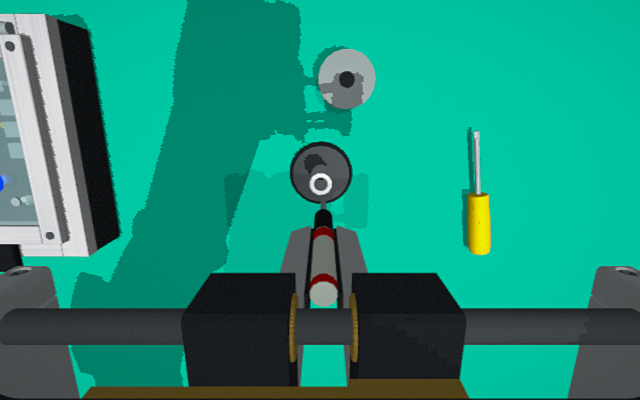

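View pics/j_scene.png

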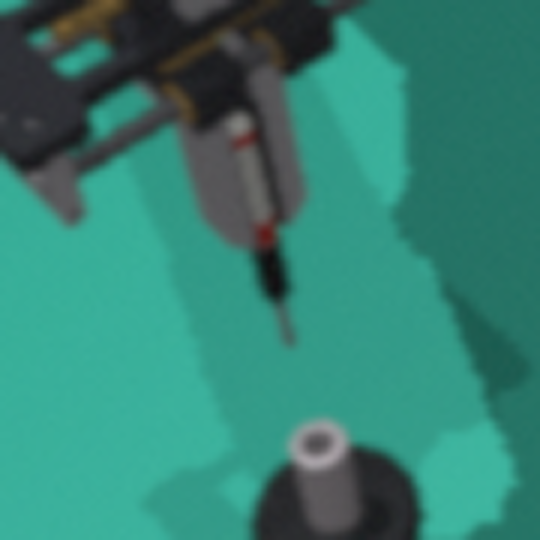

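View pics/j_top.png

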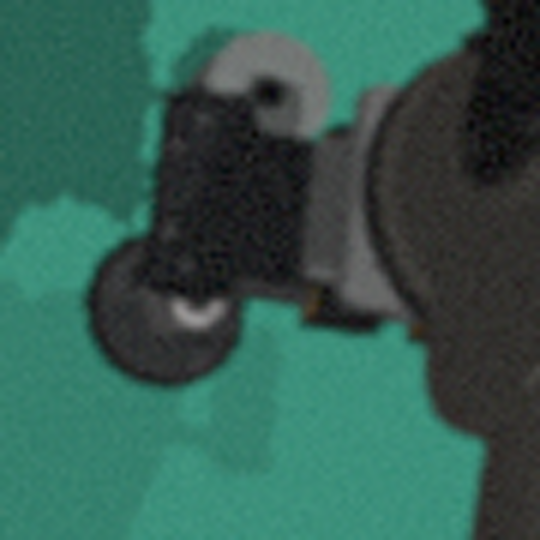

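The stylus is held upright with its tip at wrist pixel (322,202), matching the prediction to about 1 px, and the stand is empty. I'm moving over the red port.

play_rows([
  [0,-30,0,0,0],
  [1,-70,0,0,0],
  [2,-110,0,0,0],
  [3,-150,0,0,0],
  [3,-190,0,0,0],
])

```text
time_s: 9.75
ee_pos: [0.5289, -0.1283, 0.2176]
eef_rot: [[0.988, -0.157, -0.002], [-0.157, -0.988, 0.0], [-0.002, 0.0, -1.0]]
force: [0.6, -0.1, -0.9]
gripper_width: 0.0112
```

play_rows([
  [0,-40,0,0,0],
  [1,-80,0,0,0],
  [2,-120,0,0,0],
  [2,-160,0,0,0],
  [2,-190,0,0,0],
])

```text
time_s: 10.25
ee_pos: [0.5606, 0.06, 0.2177]
eef_rot: [[0.988, -0.155, -0.001], [-0.155, -0.988, 0.0], [-0.002, -0.0, -1.0]]
force: [0.4, -0.3, 0.3]
gripper_width: 0.0113
```

play_rows([
  [0,-19,0,0,0],
  [0,-19,20,0,0],
  [0,-19,40,0,0],
  [0,-19,40,0,0],
  [0,-19,40,0,0],
])

```text
time_s: 10.75
ee_pos: [0.5638, 0.0761, 0.1782]
eef_rot: [[0.988, -0.157, -0.001], [-0.157, -0.988, -0.0], [-0.001, 0.0, -1.0]]
force: [-0.1, 0.4, 0.1]
gripper_width: 0.0113
```

Run:
```python
from ring import *
s=monitor.read_state();im=cams.read_camera("wrist");print(s['ee_pos'],s['gripper_width'],s['force'])
cv2.imwrite("pics/k_w.png",im);rings(im,s)
p=np.array(s['ee_pos']);print(proj("wrist",p-[0,0,.0783],s))
crop(im,260,130,130,100,6,"pics/k_c.png")
```

```text
[0.5638 0.0761 0.1782] 0.011250963625204195 [-0.1479  0.4101  0.0904]
red [322.5 283.2] [16.1 21.8] [0.4795 0.089  0.075 ] z64 [0.4734 0.09   0.064 ]
red [322.9 236. ] [16.4 18.4] [0.526  0.0813 0.075 ] z64 [0.5218 0.082  0.064 ]
red [322.8 192.4] [7.1 9.1] [0.5661 0.0751 0.075 ] z64 [0.5634 0.0755 0.064 ]
red [322.9 194.1] [22.1 22.5] [0.5645 0.0752 0.075 ] z64 [0.5617 0.0757 0.064 ]
blue [403.4 194.8] [24.  25.1] [0.553 0.006 0.075] z64 [0.5498 0.0038 0.064 ]
[321.8596 202.9063]
```

View pics/k_c.png

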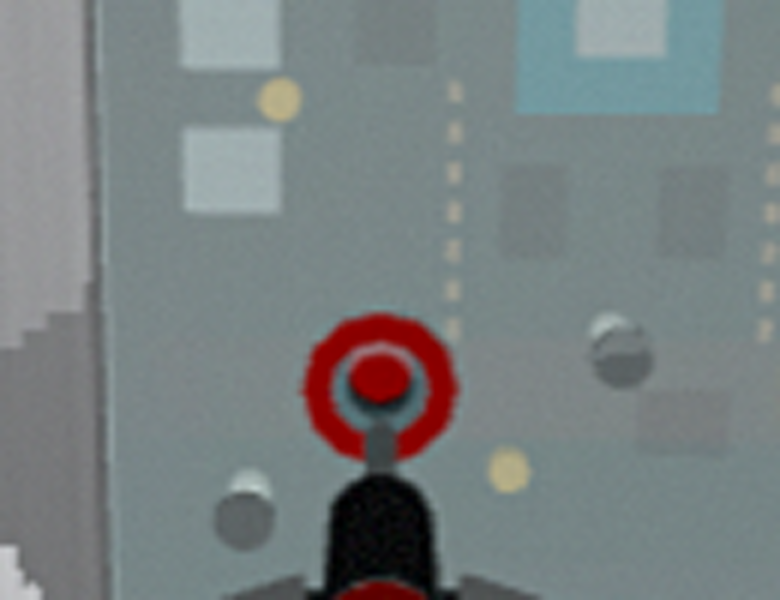

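The tip at (323,203) is on the ring's column, and the ring centre is at (322.9,194.1), which suggests a correction of about +1 mm in x. I'll lower to just above the hole and look again.

play_rows([
  [1,0,6,0,0],
  [1,0,12,0,0],
  [1,0,18,0,0],
  [1,0,21,0,0],
  [1,0,21,0,0],
])

```text
time_s: 11.3
ee_pos: [0.5648, 0.0761, 0.1569]
eef_rot: [[0.988, -0.157, -0.001], [-0.157, -0.988, -0.0], [-0.001, 0.0, -1.0]]
force: [0.0, 0.0, 0.1]
gripper_width: 0.011
```

Run:
```python
from ring import *
s=monitor.read_state();im=cams.read_camera("wrist");print(s['ee_pos'],s['gripper_width'],s['force'])
cv2.imwrite("pics/l_w.png",im);rings(im,s)
p=np.array(s['ee_pos']);print(proj("wrist",p-[0,0,.0783],s))
crop(im,260,150,130,100,6,"pics/l_c.png")
b=cams.read_camera("scene");uv=proj("scene",(.5645,.0753,.09));crop(b,int(uv[0])-50,int(uv[1])-50,100,90,7,"pics/l_s.png")
```

```text
[0.5648 0.0761 0.1569] 0.010999442305786094 [0.0359 0.0149 0.0867]
red [321.7 281.4] [13.9 20.6] [0.4942 0.0875 0.075 ] z64 [0.4882 0.0885 0.064 ]
red [322.9 235.5] [16.5 17.7] [0.5358 0.0798 0.075 ] z64 [0.5316 0.0805 0.064 ]
red [322.9 199.4] [6.8 9.9] [0.5666 0.0749 0.075 ] z64 [0.5636 0.0754 0.064 ]
red [323.  201.7] [23.2 24.3] [0.5647 0.0752 0.075 ] z64 [0.5616 0.0757 0.064 ]
blue [409.5 202.6] [25.7 27.4] [0.553 0.006 0.075] z64 [0.5495 0.0036 0.064 ]
[321.8734 202.9629]
```

View pics/l_c.png

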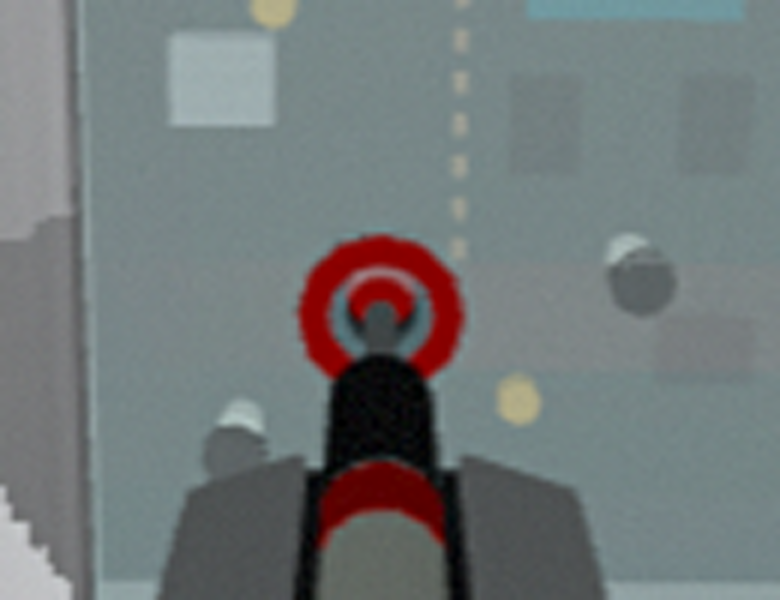

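View pics/l_s.png

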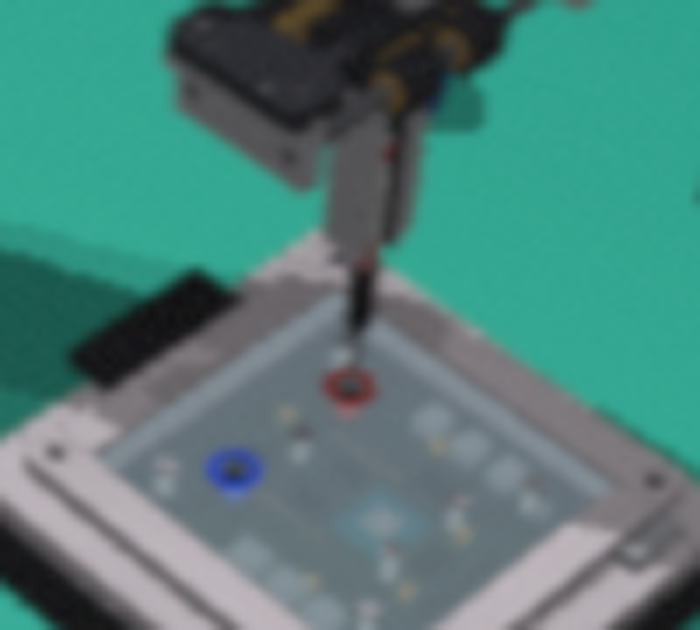

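The tip end is centred in the hole: tip about (323,202.7), ring about (323,203) at that height. I'm lowering through it in small steps.

play_rows([
  [0,0,3,0,0],
  [0,0,6,0,0],
  [0,0,9,0,0],
  [0,0,12,0,0],
  [0,0,12,0,0],
])

```text
time_s: 11.9
ee_pos: [0.5649, 0.0761, 0.145]
eef_rot: [[0.988, -0.157, -0.001], [-0.157, -0.988, -0.0], [-0.001, 0.0, -1.0]]
force: [-0.5, -0.9, -0.6]
gripper_width: 0.0117
```

play_rows([
  [0,0,1,0,0],
  [0,0,2,0,0],
  [0,0,2,0,0],
])

```text
time_s: 12.2
ee_pos: [0.5651, 0.0761, 0.1434]
eef_rot: [[0.988, -0.157, -0.0], [-0.157, -0.988, 0.0], [-0.0, -0.0, -1.0]]
force: [0.3, 0.7, -1.1]
gripper_width: 0.0113
```

play_rows([
  [0,0,0.5,0,0],
  [0,0,1,0,0],
  [0,0,1,0,0],
])

```text
time_s: 12.5
ee_pos: [0.5652, 0.0761, 0.1425]
eef_rot: [[0.988, -0.157, 0.0], [-0.157, -0.988, 0.0], [0.0, -0.0, -1.0]]
force: [0.4, 0.3, -0.8]
gripper_width: 0.0113
```

play_rows([
  [0,0,0.5,0,0],
  [0,0,1,0,0],
  [0,0,1,0,0],
])

```text
time_s: 12.8
ee_pos: [0.5652, 0.0761, 0.1416]
eef_rot: [[0.988, -0.157, 0.0], [-0.157, -0.988, 0.0], [0.0, -0.0, -1.0]]
force: [-0.7, 0.3, 1.8]
gripper_width: 0.0114
```

play_rows([
  [0,0,0.5,0,0],
  [0,0,1,0,0],
  [0,0,1,0,0],
])

```text
time_s: 13.1
ee_pos: [0.5652, 0.0761, 0.1405]
eef_rot: [[0.988, -0.157, 0.0], [-0.157, -0.988, 0.0], [0.0, -0.0, -1.0]]
force: [-0.4, -0.2, 2.5]
gripper_width: 0.011
```

play_rows([
  [0,0,0.5,0,0],
  [0,0,1,0,0],
  [0,0,1,0,0],
])

```text
time_s: 13.4
ee_pos: [0.5652, 0.0761, 0.1395]
eef_rot: [[0.988, -0.157, 0.0], [-0.157, -0.988, 0.0], [0.0, -0.0, -1.0]]
force: [0.1, -0.6, 3.4]
gripper_width: 0.0113
```

The force is rising like the button spring (1.8, 2.5, 3.4 N), so I'm continuing down.

play_rows([
  [0,0,0.5,0,0],
  [0,0,1,0,0],
  [0,0,1,0,0],
])

```text
time_s: 13.7
ee_pos: [0.5652, 0.0762, 0.1385]
eef_rot: [[0.988, -0.157, 0.0], [-0.157, -0.988, 0.0], [0.0, -0.0, -1.0]]
force: [-0.5, -0.3, 4.9]
gripper_width: 0.0113
```

play_rows([
  [0,0,0.5,0,0],
  [0,0,0.5,0,0],
  [0,0,0.5,0,0],
])

```text
time_s: 14.0
ee_pos: [0.5652, 0.0762, 0.1381]
eef_rot: [[0.988, -0.157, 0.0], [-0.157, -0.988, 0.0], [0.0, -0.0, -1.0]]
force: [-0.6, -0.4, 6.4]
gripper_width: 0.0115
```

play_rows([
  [0,0,0.5,0,0],
  [0,0,0.5,0,0],
  [0,0,0.5,0,0],
])

```text
time_s: 14.3
ee_pos: [0.5654, 0.0762, 0.1379]
eef_rot: [[0.988, -0.157, 0.001], [-0.157, -0.988, 0.0], [0.001, -0.0, -1.0]]
force: [-1.1, -0.7, 9.5]
gripper_width: 0.0117
```

The force went up to 9.5 N while the TCP moved only 0.2 mm, so the button is on its stop. I'll hold a moment and check.

play_rows([
  [0,0,0.2,0,0],
  [0,0,0.2,0,0],
  [0,0,0.2,0,0],
  [0,0,0.2,0,0],
  [0,0,0.2,0,0],
])

```text
time_s: 14.8
ee_pos: [0.5654, 0.0762, 0.1378]
eef_rot: [[0.988, -0.157, 0.001], [-0.157, -0.988, 0.0], [0.001, -0.0, -1.0]]
force: [-1.6, -0.1, 11.9]
gripper_width: 0.0113
```

Run:
```python
from ring import *
s=monitor.read_state();im=cams.read_camera("wrist");print(s['ee_pos'],s['gripper_width'],s['force'])
cv2.imwrite("pics/m_w.png",im);rings(im,s)
b=cams.read_camera("scene");uv=proj("scene",(.5645,.0753,.09));crop(b,int(uv[0])-50,int(uv[1])-50,100,90,7,"pics/m_s.png")
print(monitor.read_state()['force'])
```

```text
[0.5654 0.0762 0.1378] 0.011348733139646601 [-1.6452 -0.1315 11.9454]
red [322.5 283.4] [17.8 22.1] [0.5035 0.0854 0.075 ] z64 [0.4975 0.0864 0.064 ]
red [323.2 236.6] [16.9 19.3] [0.543  0.0786 0.075 ] z64 [0.5388 0.0793 0.064 ]
red [323.3 209.6] [25.4 26. ] [0.5645 0.0752 0.075 ] z64 [0.5612 0.0758 0.064 ]
blue [416.2 210.2] [27.3 29.5] [0.5531 0.006  0.075 ] z64 [0.5492 0.0033 0.064 ]
[-1.5582 -1.2247 11.3553]
```

View pics/m_w.png

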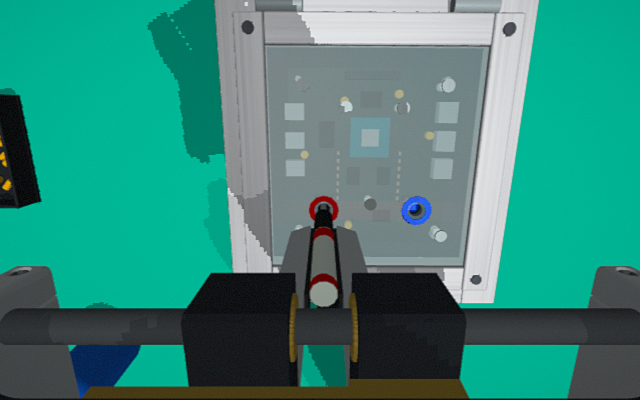

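View pics/m_s.png

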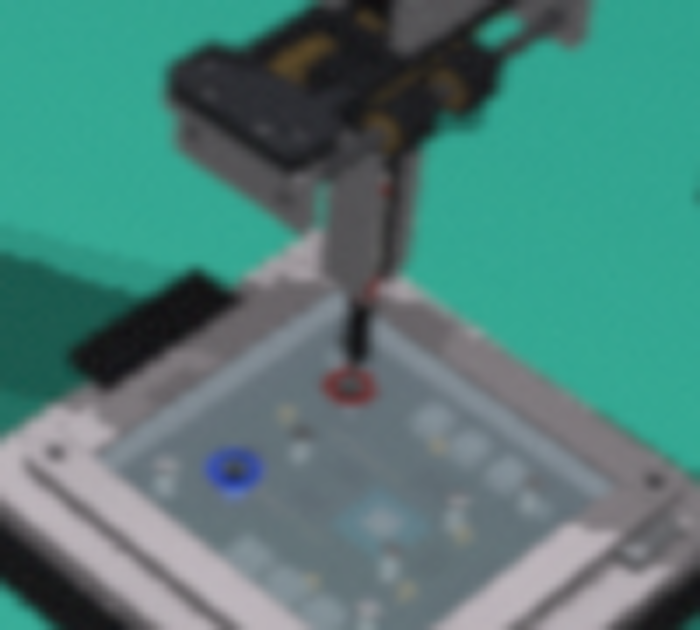

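The stylus tip is down through the red ring at (323,210), and its handle end is still at (323,292), so it hasn't slipped in the grip. The lid is flat and the blue port is untouched.

```bash
python3 -c "
from workcell import arm;print(arm.job_done())"
```

```text
the job is handed in; nothing more can be done
None
```

I shut the lid by its tab, took the stylus from the stand, put it through the red-ringed hole and pressed the red button to its stop. I handed the job in at about 15 s, with the stylus still gripped and pressing.

**Last checks:**
- **Button:** the upward force rose as the button spring should, from 1.8 to 4.9 N. It then climbed to about 12 N with almost no further movement, which means the button was on its stop after about 4 mm. I judged this from force and travel; I had no direct reading of the button.
- **Stylus:** the grip was steady at 11.3 mm opening, and the handle end was at the same place in the wrist picture as before, so it had not slipped.
- **Lid and blue button:** the lid was flat, and nothing went near the blue port.
- **Bystanders:** nothing touched the bottle, reel, tray or screwdriver on the way. I took no final picture covering all four.

**Overshoot when shutting the lid:** the shut fingertips briefly pressed on the tab with about 48 N, more than I intended. I backed off at once. That is over the 40 N limit set for the arm and gripper body, and I don't know if fingertip contact counts towards it. The wrist limit of 120 N was never approached.

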